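Raise the router bit with the lift crank

TASK

Raise the bit of the router table: take the loose crank out of its wooden block, put it down through the brass-ringed port in the plate and feel for the hidden hex drive below, swinging the crank while pressing lightly, until it drops in and its collar sits flat on the plate. Then wind it clockwise by its knob until the bit comes up against its stop - you will feel it - without ramming the crank down or forcing it at the stop. Pull the crank out and set it back upright, fully home in its block, leaving the rest of the bench as it is.

Things in the scene. Friction and masses are not known exactly. Their poses are not given: they have to be found in the camera images.
- crank: Loose crank, steel with a red arm, 0.22 to 0.34 kg. Stands shaft down. Origin at the tip (lowest point, on the shaft axis); own z up the shaft, own x along the arm to the knob. From the tip up: 5 mm cone (12 to 20 mm across), hex 20 mm across flats to 27 mm, round shaft 23 mm, collar 44 mm across from 46 to 54 mm, arm 24 mm wide from 72 to 82 mm, knob from 86 to 131 mm.
- crank_collar (a point): Centre of the underside of the crank's collar, on the shaft axis 46 mm above the tip.
- knob_mid (a point): Middle of the crank's black upright knob: 24 mm across, 45 mm high, its axis 60 mm from the shaft axis, this point 108.5 mm above the tip. The knob revolves on its pin with a little drag (0.05 N m): the hand need not turn while the crank goes round, and the crank keeps its angle while carried.
- router_table: Fixed bench-top router table, plywood carcass, blue-grey top with a black plate flush in it; 340 mm deep, 420 wide, top 200 mm above the bench. Origin under its centre, own x from its front (robot's side) to its back. A fence 70 mm high crosses it, its face 65 mm behind the centre.
- port (a point): Centre of the brass-ringed crank port, level with the plate's top. A guide bore 27 mm across runs 22 mm down. With the crank seated its collar rests on the plate, the tip 46 mm below; with the hex out of line it rides on the drive's mouth, the collar about 14 mm above the plate.
- drive_mouth (a point): Centre of the mouth of the hidden hex drive, 26 mm straight below the port: 21 mm across flats, 24 mm deep. Its angle is unknown and its axes here do not show it. The hex drops in every 60 degrees, give or take about 6. The drive turns stiffly, some 3 to 4 N at the knob, and holds where it is left; clockwise from above raises the bit, 10 mm a turn.
- bit_top (a point): Middle of the top face of the router bit, red and steel, 19 mm across, in the plate's 36 mm throat, 30 mm behind the table's centre. At the start within 4 mm of level with the plate's top.
- carriage (a joint): Height of the lift's carriage with motor and bit (m): 0 fully down, when the bit's top is 3 mm below the plate's top, growing as the bit rises. Wound up, it comes against a firm stop somewhere between 0.012 and 0.019. It takes 0.9 to 1.5 turns from the start. At the stop the hex binds under load: ease the crank back some 9 degrees before drawing it out.
- crank_block: Fixed hardwood block 80 x 150 x 90 mm (x, y, height), origin under its centre, the place of the crank, with two small spare bits standing 15 mm proud, 52 mm either side of the hole.
- block_hole (a point): Centre of the mouth of the block's hole, in the middle of its top, 90 mm above the bench: 28 mm across, 62 mm deep. The crank stands in it with its collar resting on the block's top, at any angle of the arm.
- push_block: Yellow push block with a black bow handle, 90 x 150 x 65 mm, loose on the front left of the router table's top; origin under its centre. Bystander.
- tape_measure: Red tape measure, 75 x 38 x 66 mm, loose on the bench; origin under its centre. Bystander.
- hammer: Hammer with black handle, 260 mm, lying; origin under its middle. Bystander.
- screwdriver: Yellow screwdriver, 200 mm, lying in the tray; origin under its middle. Bystander.
- collet_spanner: Flat steel spanner, 180 mm, lying; origin under its middle. Bystander.
- plywood_panel: Plywood panel 100 x 260 x 18 mm with a strip along one edge, lying; origin under its centre. Bystander.
- parts_tray: Beige tray 160 x 240 x 60 mm; origin under its centre. Bystander.
There are look-alikes about, which are no part of the job. Leave any turquoise look-alike of the crank alone.

How it is judged:
On the way, in this order (a step that is already met when the one before it is completed fails the run):
1. the crank is seated in the drive: collar down on the plate (within 2.5 mm), centred on the port within 4 mm, upright (z of crank_collar in the frame of port below 0.0025 m and horizontal distance between crank_collar and port below 0.004 m and angle between crank's own z axis and vertical below 0.08 rad), for 0.2 s.
2. wound up to the stop with the crank still in the drive (collar within 6 mm of the plate) (value of joint carriage above 0.0154 m and z of crank_collar in the frame of port below 0.006 m and horizontal distance between crank_collar and port below 0.004 m), for 0.2 s.
At the end, for the whole second after the job is handed in: The bit is up at its stop (within 0.8 mm), and the crank stands at rest in the block's hole, upright within 0.08 rad, its collar within 3 mm of the block's top and 5 mm of the hole's centre (value of joint carriage above 0.0152 m and horizontal distance between crank_collar and block_hole below 0.005 m and z of crank_collar in the frame of block_hole below 0.003 m and angle between crank's own z axis and vertical below 0.08 rad and linear speed of crank below 0.02 m/s); the robot touches nothing.
It fails at once if the crank is pressed on the router table or its drive with more than 35 N before the bit is up, while the hex is not in (collar more than 5 mm above the plate): rammed down (contact force between crank and router_table above 35 N and z of crank_collar in the frame of port above 0.005 m and value of joint carriage below 0.0154 m).
It fails at once if the contact forces between the crank and the router table with its drive add up to more than 300 N (some 25 N at the knob): forced (contact force between crank and router_table above 300 N).
It fails at once if a bystander is moved by more than 20 mm (distance of any of push_block, tape_measure, hammer, screwdriver, collet_spanner, plywood_panel, parts_tray from where it was at the start of the episode above 0.02 m).
It also fails if it takes over 72 s, if anything falls off the work surface, if the arm or the gripper's body presses on something with over 40 N, if the wrist force passes 120 N, or if a joint passes its speed limit or range.

ROBOT

A 6-joint arm with a two-finger parallel gripper is mounted at the origin on the work surface. World frame = base frame: x ahead of the robot, y to its left, z up, the work surface at z = 0. Lengths are in m, angles in rad, forces in N, time in s.
With the tool pointing down it reaches from about 0.275 to 0.85 m from the base axis. Payload 5.2 kg.
Tool frame: the origin (TCP) lies midway between the tips of the shut fingers; the grasp point (between the pads) lies 19 mm behind it; z points along the fingers, y is the line along which they close (so a half turn about z gives the same grasp; the last joint's range is limited). The gripper opens to 85 mm and grips with 20 to 120 N. Pads are 22 mm wide; open, the fingers measure 114 mm over their backs; the gripper's body (76 mm by 85 mm) begins 54 mm behind the grasp point. The pads swing forward as they close: fully open they stand 13 mm farther back than shut.
Start: joints at [0.9, 0.259, 1.535, -0, 1.348, -0.203], TCP at [0.248, 0.491, 0.231] pointing down, gripper open.
Joint ranges: [-3.14, 3.14], [-0.91, 2.08], [0.19, 2.58], [-1.22, 4.36], [0.22, 2.71], [-3.12, 3.12]. Speed limits (rad/s): [2.57, 2.57, 3.14, 3.14, 3.14, 3.14].

INTERFACE

Orientations are given as a unit quaternion [x, y, z, w].
In Python, from cell import env gives the robot as it stands. The module is installed in compiled form; this text tells all that it offers.
- The arm moves only by the tool apply_moves, never from a script. Its arguments are lists of equal length, an entry for each row: "translation": the shift along the tool's x, y, z normalised to -1 to 1, where 1 is 100 mm, a list of three; "rotation": the turn, a rotation vector about the tool's x, y, z normalised to -1 to 1, where 1 is 1.5 rad, a list of three. In form: {"translation": [[x, y, z], ...], "rotation": [[ax, ay, az], ...]}. A call has 1 to 10 rows; each row is the pose to reach, as a shift and turn from the pose commanded when the call began, along the tool's axes at that moment; what a row does not reach only later rows make up. A row lasts 1/12 s, in which the tool goes at most 41.7 mm and 7.16 degrees, less where a joint would pass 70% of its speed; a pose out of reach is approached as far as the arm can. A call with a number of a shift or a turn outside -1 to 1 is refused whole. A call with a gripper value outside its range is refused whole. "gripper" is the opening, from -1 (shut) to 1 (fully open), set as the call begins (left out, the last holds). The fingers move at their own pace and stop on an object; the grip force is fixed at half the most. Time passes only in rows, so rows that repeat a pose let the fingers close. It gives the time, the measured TCP pose, the force, the opening and the grip force at its end, in the units of the state.
- env.get_state(): the state, without advancing time (a new reading comes with each control period).
- env.grab_frame(name): name is "side" or "top" or "wrist"; returns (picture, depth): 420x560x3 uint8, red, green, blue; 420x560 float32, m along the optical axis (not along the pixel's ray), 0 where there is no reading.
- env.get_calibration(name): a dict with "fovy" (degrees; the focal length in pixels is half the picture's height over the tangent of half this angle, whatever the lens; pixels are square), "cx", "cy" (the principal point, pixels), "k1" (the pictures are not rectified: a ray, as slopes to the right and down, at radius r is drawn at 1 + k1 r^2 times it, then the intrinsics apply), "world_from_camera" (4x4, takes a point from camera to world coordinates); the wrist camera has in their place "tool_from_camera" (4x4, takes a point from camera to tool coordinates, whose origin is the TCP and whose axes are the flange's). Camera axes: x right, y up, looking along -z (the intrinsics and any distortion apply to the point x, -y, -z); pixel columns grow to the right and rows downward; lengths in m; the calibration is good to about 2 mm. A picture is of the moment at which its call begins: read the wrist's pose just before it. get_calibration takes no time and is no camera call.
- env.close_job(): hands the job in; it is judged then, once.
The state is a dict: "t": time; "joint_pos": joint angles; "dq": joint speeds; "joint_torque": joint torques, N m; "tcp_pos": TCP position; "orientation": TCP orientation; "contact_force": force on the tool from outside, world axes, zero at the start; "ft_torque": the same for the moment, N m; "width": finger opening in m; "gripper_force": force on a finger pad.
Only numpy, scipy, OpenCV 4.12 (cv2) and the standard library are available. Lean on these libraries where they do the work, as an engineer would, in place of code of your own. Each camera call takes 0.05 s, during which the arm holds its last target. There are 200 camera calls.

## Working session

There is one attempt and no reset: what is moved stays moved. The work goes in short steps, Python scripts to look and compute and a tool call to move; the robot and the scene stay as the last step left them, time stands still between calls to the robot, and variables do not carry over. Pictures are saved under pics/ and viewed, at most 10 in all, crops included, and the job is handed in when it is done.

Besides the shell and the picture viewer there is one more tool, called as name(argument=value, ...) on one line, values as JSON. apply_moves: Moves the arm, as the interface text tells. Its arguments: {"type":"object","properties":{"translation":{"type":"array","items":{"type":"array","items":{"type":"number"}}},"rotation":{"type":"array","items":{"type":"array","items":{"type":"number"}}},"gripper":{"type":"number"}},"required":["translation","rotation"]}

```bash
mkdir -p pics
cat > h.py <<'E'
import numpy as np, cv2
from cell import env
from scipy.spatial.transform import Rotation as R
def save(n,f):
    p,d=env.grab_frame(n); cv2.imwrite(f'pics/{f}.png',p[:,:,::-1]); np.save(f'pics/{f}.npy',d); return p,d
def T(n,st=None):
    c=env.get_calibration(n)
    if 'world_from_camera' in c: return c,np.array(c['world_from_camera'])
    st=st or env.get_state(); M=np.eye(4); M[:3,:3]=R.from_quat(st['orientation']).as_matrix(); M[:3,3]=st['tcp_pos']
    return c,M@np.array(c['tool_from_camera'])
def rays(c,uv):
    f=210/np.tan(np.radians(c['fovy'])/2); K=np.array([[f,0,c['cx']],[0,f,c['cy']],[0,0,1.]])
    return cv2.undistortPoints(np.array(uv,float).reshape(-1,1,2),K,np.array([c['k1'],0,0,0,0.])).reshape(-1,2)
def world(c,M,uv,dep=None,z=None):
    s=rays(c,uv); d=np.c_[s[:,0],-s[:,1],-np.ones(len(s))]
    if z is not None:
        w=d@M[:3,:3].T; dep=(z-M[2,3])/w[:,2]
    return (d*np.reshape(dep,(-1,1)))@M[:3,:3].T+M[:3,3]
def cloud(n,d,st=None):
    c,M=T(n,st); v,u=np.mgrid[0:420,0:560]; return world(c,M,np.c_[u.ravel(),v.ravel()],d.ravel()).reshape(420,560,3)
E
python3 - <<'E'
from h import *
st=env.get_state(); print(st)
for n in('top','side'): save(n,n+'0'); print(env.get_calibration(n))
print(env.get_calibration('wrist'))
E
```

```text
{'t': 0.0, 'joint_pos': array([ 9.00214064e-01,  2.59356243e-01,  1.53607556e+00,  1.34097457e-05,
        1.34799324e+00, -2.02797938e-01]), 'dq': array([-0.00117867, -0.00156656, -0.0007677 , -0.00033433,  0.00203883,
        0.00034723]), 'joint_torque': array([-4.16170551e-04, -4.46018922e+01, -2.90571874e+01,  3.88367857e-05,
        1.15370759e-02, -4.45369574e-05]), 'tcp_pos': array([0.24764435, 0.49051067, 0.23047058]), 'orientation': array([ 2.31766805e-01,  9.72770944e-01, -8.27447450e-04, -3.93420415e-04]), 'contact_force': array([-0.35486915,  0.32405835, -0.37902549]), 'ft_torque': array([-0.05444357,  0.0386287 , -0.03781425]), 'gripper_force': 0.0, 'width': 0.08540467263312487}
{'fovy': 51.53291454198888, 'cx': 273.34409426682015, 'cy': 214.35692821188408, 'k1': -0.028485938678682987, 'world_from_camera': array([[ 8.50012158e-03,  9.85735326e-01, -1.68088118e-01,
         2.86321587e-01],
       [-9.99963465e-01,  8.22723906e-03, -2.31980023e-03,
         1.71875080e-02],
       [-9.03807908e-04,  1.68101695e-01,  9.85769244e-01,
         1.50940954e+00],
       [ 0.00
[... 215 characters left out ...]
911133,  0.17780655, -0.25994712,  0.10442388],
       [-0.31415179,  0.59288523, -0.74148214, -1.11062167],
       [ 0.02227842,  0.78541195,  0.61857234,  1.07288514],
       [ 0.        ,  0.        ,  0.        ,  1.        ]])}
{'fovy': 70.07684004093925, 'cx': 274.9091773068901, 'cy': 211.15476063987708, 'k1': -0.0654509833064005, 'tool_from_camera': array([[-2.36385271e-04,  9.52628801e-01,  3.04135350e-01,
         7.78315352e-02],
       [ 9.99999912e-01,  1.20090244e-04,  4.01084008e-04,
        -7.32343717e-06],
       [ 3.45560489e-04,  3.04135418e-01, -9.52628746e-01,
        -1.43264424e-01],
       [ 0.00000000e+00,  0.00000000e+00,  0.00000000e+00,
         1.00000000e+00]])}
```

View pics/top0.png

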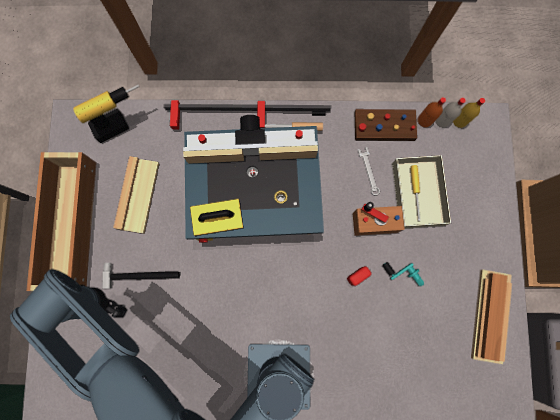

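View pics/side0.png

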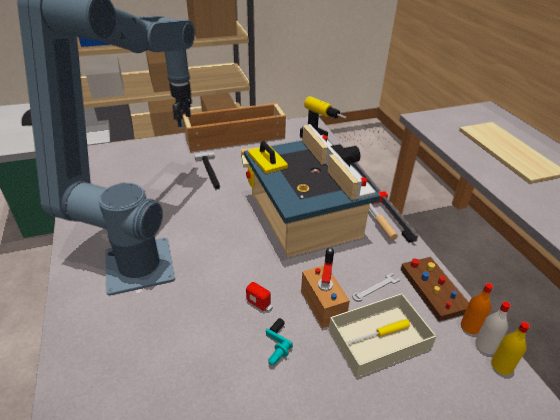

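The top view shows the crank in its block at about (379,218), with the knob at (368,206). The port ring is at (281,197), the bit at (252,172), and the turquoise look-alike near (408,272).

Run:
```python
from h import *
c,M=T('top'); d=np.load('pics/top0.npy'); P=cloud('top',d); im=cv2.imread('pics/top0.png')
print('port',world(c,M,[[281,197]],z=.2),'bit',world(c,M,[[252.5,172]],z=.2))
# brass ring
hsv=cv2.cvtColor(im,cv2.COLOR_BGR2HSV)
m=(hsv[...,1]>90)&(hsv[...,2]>90)&(abs(hsv[...,0].astype(int)-22)<10); r=np.zeros_like(m); r[188:207,270:292]=1
v,u=np.nonzero(m&r); print(len(u),(u.min()+u.max())/2,(v.min()+v.max())/2); print(world(c,M,[[(u.min()+u.max())/2,(v.min()+v.max())/2]],z=.2))
sub=P[195:240,345:412]; s=sub.reshape(-1,3); I=im[195:240,345:412].reshape(-1,3)
for lo,hi in((.06,.098),(.098,.11),(.11,.132),(.155,.185)):
    k=(s[:,2]>lo)&(s[:,2]<hi); q=s[k]; print(lo,hi,k.sum(),q.mean(0),q.min(0),q.max(0))
k=(s[:,2]>.085)&(s[:,2]<.098); q=s[k]; print(cv2.minAreaRect((q[:,:2]*1000).astype(np.float32)))
a=P[160:245,180:330].reshape(-1,3); print('tabletop z',np.median(a[(abs(a[:,2]-.2)<.02)][:,2]))
```

```text
port [[ 0.56391913 -0.00280619  0.2       ]] bit [[0.64250749 0.08614175 0.2       ]]
86 280.5 196.5
[[ 0.56547672 -0.00126018  0.2       ]]
0.06 0.098 949 [ 0.51150928 -0.3356911   0.08781672] [ 0.47101329 -0.44320241  0.06003655] [ 0.5932371  -0.25664054  0.09794493]
0.098 0.11 58 [ 0.51431288 -0.33062377  0.10301703] [ 0.49739781 -0.39272057  0.09815178] [ 0.5406161  -0.27394182  0.1084741 ]
0.11 0.132 169 [ 0.52506788 -0.31511083  0.12467676] [ 0.49978473 -0.35012414  0.1127973 ] [ 0.55980867 -0.26709304  0.13152907]
0.155 0.185 54 [ 0.54459413 -0.28022877  0.17239743] [ 0.53371016 -0.29100325  0.15608482] [ 0.55622957 -0.26961517  0.17933295]
((516.47412109375, -333.947998046875), (81.40032958984375, 151.97634887695312), 3.5806832313537598)
tabletop z 0.19970515771822983
```

apply_moves(translation=[[-0.1,-0.1,-0.3],[-0.3,-0.3,-0.6],[-0.6,-0.58,-0.9],[-0.9,-0.88,-1],[-1,-0.96,-1]], rotation=[[0,0,0],[0,0,0],[0,0,0],[0,0,0],[0,0,0]], gripper=1)

```text
t: 0.52
tcp_pos: [0.295, 0.3582, 0.334]
orientation: [0.232, 0.973, 0.001, 0.002]
contact_force: [0.6, 1.3, -0.2]
width: 0.0857
gripper_force: 0.0
```

apply_moves(translation=[[-0.25,-0.24,0],[-0.5,-0.48,0],[-0.75,-0.72,0],[-1,-0.96,0]], rotation=[[0,0,0],[0,0,0],[0,0,0],[0,0,0]])

```text
t: 0.85
tcp_pos: [0.3398, 0.2278, 0.3311]
orientation: [0.231, 0.973, -0.0, -0.0]
contact_force: [-0.0, 0.4, -0.2]
width: 0.0852
gripper_force: 0.0
```

apply_moves(translation=[[-0.25,-0.24,0],[-0.5,-0.48,0],[-0.75,-0.72,0],[-1,-0.96,0]], rotation=[[0,0,0],[0,0,0],[0,0,0],[0,0,0]])

```text
t: 1.18
tcp_pos: [0.3858, 0.097, 0.3311]
orientation: [0.232, 0.973, 0.0, -0.0]
contact_force: [1.3, -0.1, 0.5]
width: 0.0855
gripper_force: 0.0
```

apply_moves(translation=[[-0.25,-0.24,0],[-0.5,-0.48,0],[-0.75,-0.72,0],[-1,-0.96,0]], rotation=[[0,0,0],[0,0,0],[0,0,0],[0,0,0]])

```text
t: 1.52
tcp_pos: [0.4318, -0.0339, 0.3311]
orientation: [0.232, 0.973, 0.0, -0.0]
contact_force: [0.2, 0.1, -0.4]
width: 0.0852
gripper_force: 0.0
```

apply_moves(translation=[[-0.25,-0.24,0],[-0.5,-0.48,0],[-0.75,-0.72,0],[-1,-0.96,0]], rotation=[[0,0,0],[0,0,0],[0,0,0],[0,0,0]])

```text
t: 1.85
tcp_pos: [0.4778, -0.1647, 0.3309]
orientation: [0.232, 0.973, 0.0, -0.0]
contact_force: [0.4, 0.1, 0.2]
width: 0.0855
gripper_force: 0.0
```

apply_moves(translation=[[-0.25,-0.24,0],[-0.5,-0.48,0.1],[-0.8,-0.76,0.2],[-1,-0.96,0.3],[-1,-0.96,0.3],[-1,-0.96,0.3]], rotation=[[0,0,0],[0,0,0],[0,0,0],[0,0,0],[0,0,0],[0,0,0]])

```text
t: 2.35
tcp_pos: [0.5232, -0.2947, 0.2989]
orientation: [0.233, 0.973, 0.001, -0.002]
contact_force: [-0.3, -0.4, -0.5]
width: 0.0854
gripper_force: 0.0
```

Run:
```python
from h import *
st=env.get_state(); p,d=save('wrist','w1'); P=cloud('wrist',d,st); np.save('pics/w1c.npy',P)
s=P.reshape(-1,3); v,u=np.mgrid[0:420,0:560]; v=v.ravel();u=u.ravel()
for lo,hi in((.085,.094),(.096,.101),(.102,.108),(.12,.13),(.168,.18)):
    k=(s[:,2]>lo)&(s[:,2]<hi)&(d.ravel()>0)&(abs(s[:,0]-.516)<.08)&(abs(s[:,1]+.334)<.1); q=s[k]
    print(lo,hi,k.sum(),np.median(q,0).round(4),q.min(0).round(4),q.max(0).round(4),cv2.minAreaRect((q[:,:2]*1000).astype(np.float32)), u[k].mean(),v[k].mean())
```

```text
0.085 0.094 5804 [ 0.5068 -0.3378  0.0907] [ 0.472  -0.4104  0.0851] [ 0.5624 -0.2562  0.094 ] ((517.4718017578125, -333.1268310546875), (80.70774841308594, 150.1564483642578), 4.174867630004883) 242.8066850447967 189.8011716057891
0.096 0.101 327 [ 0.5049 -0.3259  0.0988] [ 0.4953 -0.3845  0.0961] [ 0.5374 -0.2737  0.101 ] ((512.7109985351562, -329.12353515625), (38.125587463378906, 104.48204803466797), 20.062650680541992) 243.3302752293578 185.94189602446482
0.102 0.108 304 [ 0.5166 -0.3233  0.1056] [ 0.5056 -0.3917  0.1021] [ 0.5286 -0.2739  0.1078] ((515.2177734375, -332.96014404296875), (19.1644344329834, 118.05653381347656), 4.283493518829346) 245.62171052631578 195.51973684210526
0.12 0.13 1397 [ 0.5259 -0.3153  0.1265] [ 0.5001 -0.3512  0.1203] [ 0.5544 -0.2643  0.1291] ((531.384033203125, -307.83880615234375), (89.9429702758789, 24.45452117919922), 60.630523681640625) 259.967072297781 201.361488904796
0.168 0.18 497 [ 0.5452 -0.2806  0.1757] [ 0.5345 -0.2926  0.1681] [ 0.5576 -0.269   0.1781] ((546.3524780273438, -280.73089599609375), (22.86330223083496, 22.91016960144043), 17.354398727416992) 298.8933601609658 217.62575452716297
```

View pics/w1.png

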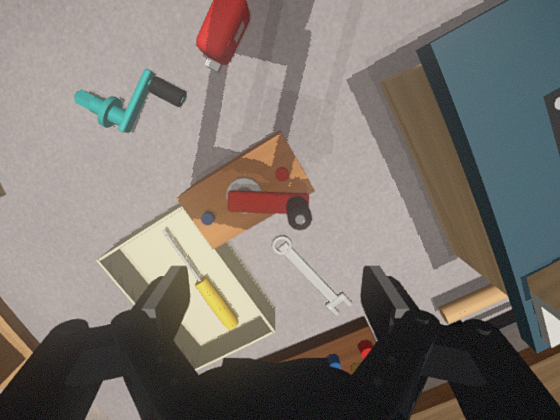

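The wrist view shows the crank in its block, with the knob at (299,214) and the arm running left to the collar at (243,188). The nearby tray and spanner are clear of the fingers.

apply_moves(translation=[[-0.08,0.12,0.25],[-0.14,0.22,0.5],[-0.14,0.22,0.8],[-0.14,0.22,1],[-0.14,0.22,1]], rotation=[[0,0,0],[0,0,0],[0,0,0],[0,0,0],[0,0,0]])

```text
t: 2.82
tcp_pos: [0.5441, -0.2769, 0.1974]
orientation: [0.231, 0.973, 0.002, -0.004]
contact_force: [-0.2, -0.1, -1.0]
width: 0.0851
gripper_force: 0.0
```

apply_moves(translation=[[0,0,0.25],[0,0,0.5],[0,0,0.64],[0,0,0.64],[0,0,0.64]], rotation=[[0,0,0],[0,0,0],[0,0,0],[0,0,0],[0,0,0]])

```text
t: 3.23
tcp_pos: [0.5466, -0.2799, 0.1389]
orientation: [0.231, 0.973, -0.0, 0.0]
contact_force: [0.4, -0.6, 0.1]
width: 0.0848
gripper_force: 0.0
```

apply_moves(translation=[[0,0,0.04],[0,0,0.04]], rotation=[[0,0,0],[0,0,0]])

```text
t: 3.4
tcp_pos: [0.5471, -0.2808, 0.1351]
orientation: [0.232, 0.973, -0.001, 0.001]
contact_force: [-0.1, 0.0, -0.0]
width: 0.0856
gripper_force: 0.0
```

apply_moves(translation=[[0,0,0],[0,0,0],[0,0,0],[0,0,0],[0,0,0],[0,0,0],[0,0,0],[0,0,0],[0,0,0],[0,0,0]], rotation=[[0,0,0],[0,0,0],[0,0,0],[0,0,0],[0,0,0],[0,0,0],[0,0,0],[0,0,0],[0,0,0],[0,0,0]], gripper=-1)

```text
t: 4.23
tcp_pos: [0.5463, -0.2804, 0.1335]
orientation: [0.232, 0.973, -0.0, 0.0]
contact_force: [-0.5, 1.8, 3.2]
width: 0.0224
gripper_force: 58.5
```

apply_moves(translation=[[0,0,-0.05],[0,0,-0.15],[0,0,-0.3],[0,0,-0.5],[0,0,-0.7],[0,0,-0.9],[0,0,-1]], rotation=[[0,0,0],[0,0,0],[0,0,0],[0,0,0],[0,0,0],[0,0,0],[0,0,0]])

```text
t: 4.82
tcp_pos: [0.547, -0.281, 0.2364]
orientation: [0.232, 0.973, -0.001, 0.002]
contact_force: [-0.5, -1.1, -1.9]
width: 0.0223
gripper_force: 58.9
```

apply_moves(translation=[[0,0,-0.2],[0,0,-0.4],[0,0.05,-0.6],[0,0.15,-0.8],[0,0.3,-0.9],[0.05,0.5,-0.95],[0.1,0.7,-0.95],[0.1,0.9,-0.95]], rotation=[[0,0,0],[0,0,0],[0,0,0],[0,0,0],[0,0,0],[0,0,0],[0,0,0],[0,0,0]])

```text
t: 5.48
tcp_pos: [0.5778, -0.1938, 0.3284]
orientation: [0.232, 0.973, 0.0, -0.0]
contact_force: [0.3, -0.0, -2.0]
width: 0.0229
gripper_force: 59.1
```

apply_moves(translation=[[0.05,0.2,0],[0.1,0.4,0],[0.1,0.6,0],[0.1,0.8,0],[0.1,1,0]], rotation=[[0,0,0],[0,0,0],[0,0,0],[0,0,0],[0,0,0]])

```text
t: 5.9
tcp_pos: [0.6142, -0.0998, 0.3276]
orientation: [0.231, 0.973, 0.0, -0.001]
contact_force: [-0.2, 0.2, -2.0]
width: 0.0224
gripper_force: 59.1
```

apply_moves(translation=[[0,0.2,0],[0,0.4,0],[0,0.6,0],[0,0.8,0],[0,1,0]], rotation=[[0,0,0],[0,0,0],[0,0,0],[0,0,0],[0,0,0]])

```text
t: 6.32
tcp_pos: [0.6593, -0.0106, 0.3274]
orientation: [0.231, 0.973, 0.0, -0.001]
contact_force: [-0.3, -1.1, -2.2]
width: 0.0227
gripper_force: 59.1
```

apply_moves(translation=[[0.03,0.15,0],[0.06,0.24,0],[0.1,0.28,0],[0.1,0.28,0],[0.1,0.28,0]], rotation=[[0,0,0],[0,0,0],[0,0,0],[0,0,0],[0,0,0]])

```text
t: 6.73
tcp_pos: [0.6624, 0.0167, 0.3284]
orientation: [0.232, 0.973, -0.0, -0.0]
contact_force: [-0.4, -0.5, -2.0]
width: 0.023
gripper_force: 59.0
```

Run:
```python
from h import *
st=env.get_state(); p,d=save('wrist','w2'); print(st['tcp_pos'],st['orientation'],st['contact_force'],st['width'])
P=cloud('wrist',d,st); np.save('pics/w2c.npy',P)
```

```text
[0.66238778 0.01671415 0.32843442] [ 2.31722533e-01  9.72781879e-01 -2.90259955e-04 -1.02563059e-05] [-0.40818187 -0.45568975 -2.00004873] 0.022960796112348685
```

View pics/w2.png

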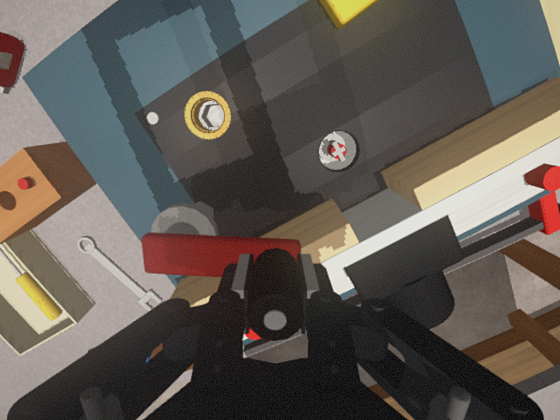

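The brass port ring is centred near (208,115) with the silver hex drive visible inside it. The bit is at (340,151), and the crank's collar at (183,225) is left of the knob.

```bash
cat >> h.py <<'E'
def rect(im,c,M,z,cx,cy,half,px):
    # top-down picture of plane z: columns = -y, rows = -x ; px pixels per mm
    n=int(2*half*px); a=(np.arange(n)-n/2)/px/1000
    Y,X=np.meshgrid(cy-a,cx-a); W=np.stack([X,Y,np.full_like(X,z)],-1).reshape(-1,3)
    q=(W-M[:3,3])@M[:3,:3]; s=np.c_[q[:,0]/-q[:,2],-q[:,1]/-q[:,2]]; f=210/np.tan(np.radians(c['fovy'])/2)
    r=1+c['k1']*(s**2).sum(1); u=(f*s[:,0]*r+c['cx']).reshape(n,n); v=(f*s[:,1]*r+c['cy']).reshape(n,n)
    return cv2.remap(im,u.astype(np.float32),v.astype(np.float32),cv2.INTER_CUBIC)
E
python3 - <<'E'
from h import *
st=env.get_state(); c,M=T('wrist',st); im=cv2.imread('pics/w2.png'); P=np.load('pics/w2c.npy')
hsv=cv2.cvtColor(im,cv2.COLOR_BGR2HSV).astype(int)
m=(hsv[...,1]>110)&(hsv[...,2]>100)&(abs(hsv[...,0]-23)<9); r=np.zeros_like(m); r[80:150,175:245]=1
v,u=np.nonzero(m&r); w=world(c,M,np.c_[u,v],z=.2)
ce,ra=cv2.minEnclosingCircle((w[:,:2]*1000).astype(np.float32)); print('port',ce,ra,len(u), w[:,:2].mean(0), np.median(P[v,u,2]))
s=P.reshape(-1,3)
b=P[135:168,322:356].reshape(-1,3); print('bit z hist',np.histogram(b[:,2],bins=np.arange(.18,.22,.002)))
z0=st['tcp_pos'][2]
for lo,hi in((-.041,-.03),(-.013,-.001)):
    k=(s[:,2]>z0+lo)&(s[:,2]<z0+hi)&(abs(s[:,0]-.63)<.08)&(abs(s[:,1]+.03)<.06); q=s[k]; print('crank',k.sum(),np.median(q,0),q.min(0),q.max(0),cv2.minAreaRect((q[:,:2]*1000).astype(np.float32)))
k=(s[:,2]>z0-.041)&(s[:,2]<z0-.03)&(abs(s[:,0]-.63)<.05)&(abs(s[:,1]+.03)<.04); q=s[k]
ce2,ra2=cv2.minEnclosingCircle((q[:,:2]*1000).astype(np.float32)); print('collar',ce2,ra2,q[:,2].mean())
A=rect(im,c,M,.2,ce[0]/1e3,ce[1]/1e3,22,9); B=rect(im,c,M,.174,ce[0]/1e3,ce[1]/1e3,22,9)
cv2.imwrite('pics/hex.png',np.hstack([A,B]))
E
```

```text
port (565.3917236328125, -1.0892902612686157) 20.527868270874023 1088 [ 0.56450876 -0.00203452] 0.20077397175861036
bit z hist (array([  7,   4,   8,   6,   9,  16,  20,  19,  16, 144, 147,   0,   0,
         0,   0,   0,   0,   0,   0,   0]), array([0.18 , 0.182, 0.184, 0.186, 0.188, 0.19 , 0.192, 0.194, 0.196,
       0.198, 0.2  , 0.202, 0.204, 0.206, 0.208, 0.21 , 0.212, 0.214,
       0.216, 0.218, 0.22 ]))
crank 1337 [ 0.62176017 -0.02519609  0.29316574] [ 0.6114092  -0.05164092  0.28753506] [ 0.64205302 -0.01346442  0.29841134] ((622.6017456054688, -28.727022171020508), (42.902652740478516, 19.36164093017578), 58.443416595458984)
crank 4456 [ 0.63948115 -0.02030915  0.32098399] [ 0.61570931 -0.05351537  0.3155201 ] [0.66679943 0.02995361 0.32751681] ((646.061767578125, -11.082881927490234), (88.32477569580078, 24.458959579467773), 60.6679801940918)
collar (629.9813232421875, -33.25932312011719) 21.452070236206055 0.2930441619652132
```

View pics/hex.png

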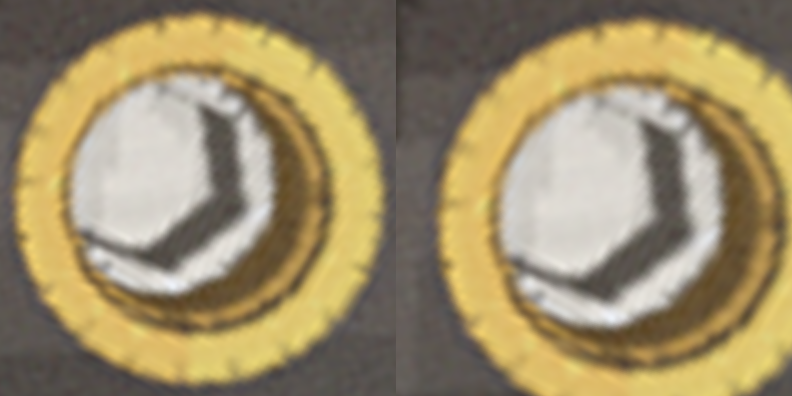

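apply_moves(translation=[[0.08,0,0],[0.2,0,0],[0.4,0,0],[0.6,0,0],[0.76,0,0],[0.84,0,0],[0.84,0,0],[0.84,0,0],[0.84,0,0]], rotation=[[0,0,-0.01],[0,0,-0.03],[0,0,-0.05],[0,0,-0.07],[0,0,-0.085],[0,0,-0.093],[0,0,-0.093],[0,0,-0.093],[0,0,-0.093]])

```text
t: 7.53
tcp_pos: [0.5885, 0.0541, 0.3284]
orientation: [0.164, 0.986, -0.0, 0.0]
contact_force: [0.4, -0.9, -2.2]
width: 0.0231
gripper_force: 59.1
```

```bash
cat > m.py <<'E'
from h import *
import sys
st=env.get_state(); p,d=save('wrist',sys.argv[1]); P=cloud('wrist',d,st); t=st['tcp_pos']; s=P.reshape(-1,3); s=s[d.ravel()>0]
Rm=R.from_quat(st['orientation']).as_matrix(); y=Rm[:,1]
print('tcp',t,'yaw y',np.degrees(np.arctan2(y[1],y[0])),'F',st['contact_force'])
k=(abs(s[:,2]-(t[2]-.0075))<.005)&(np.hypot(s[:,0]-t[0],s[:,1]-t[1])<.09); q=s[k]
r=cv2.minAreaRect((q[:,:2]*1000).astype(np.float32)); print('arm',k.sum(),r,np.median(q[:,2]))
E
python3 m.py w3
```

```text
tcp [0.58849029 0.05413589 0.32841207] yaw y 71.133179975295 F [ 0.42037987 -0.87210444 -2.17223167]
arm 4467 ((576.7083740234375, 25.626434326171875), (89.50676727294922, 24.525123596191406), 68.80094909667969) 0.3209375361271557
```

apply_moves(translation=[[0.012,0.004,0.08],[0.012,0.004,0.18],[0.012,0.004,0.26],[0.012,0.004,0.32],[0.012,0.004,0.36],[0.012,0.004,0.4],[0.012,0.004,0.44],[0.012,0.004,0.47],[0.012,0.004,0.5],[0.012,0.004,0.5]], rotation=[[0,0,0],[0,0,0],[0,0,0],[0,0,0],[0,0,0],[0,0,0],[0,0,0],[0,0,0],[0,0,0],[0,0,0]])

```text
t: 8.42
tcp_pos: [0.5866, 0.0556, 0.2778]
orientation: [0.163, 0.987, -0.0, -0.0]
contact_force: [-0.9, -1.1, -3.0]
width: 0.0224
gripper_force: 59.1
```

apply_moves(translation=[[0,0,0.04],[0,0,0.08],[0,0,0.12],[0,0,0.15],[0,0,0.15]], rotation=[[0,0,0],[0,0,0],[0,0,0],[0,0,0],[0,0,0]])

```text
t: 8.83
tcp_pos: [0.5864, 0.0556, 0.2623]
orientation: [0.163, 0.987, -0.0, -0.001]
contact_force: [0.4, 0.9, -2.5]
width: 0.0227
gripper_force: 59.1
```

apply_moves(translation=[[0,0,0.015],[0,0,0.03],[0,0,0.045],[0,0,0.06],[0,0,0.06]], rotation=[[0,0,0],[0,0,0],[0,0,0],[0,0,0],[0,0,0]])

```text
t: 9.25
tcp_pos: [0.5872, 0.0557, 0.2581]
orientation: [0.163, 0.987, 0.0, 0.001]
contact_force: [-1.0, 0.7, 2.0]
width: 0.0227
gripper_force: 59.8
```

apply_moves(translation=[[0,0,0.02],[-0.042,-0.003,0.02],[-0.083,-0.009,0.02],[-0.124,-0.018,0.02],[-0.164,-0.03,0.02],[-0.203,-0.045,0.02],[-0.203,-0.045,0.02]], rotation=[[0,0,0],[0,0,0.047],[0,0,0.093],[0,0,0.14],[0,0,0.186],[0,0,0.233],[0,0,0.233]])

```text
t: 9.83
tcp_pos: [0.6062, 0.0442, 0.2573]
orientation: [0.334, 0.942, 0.0, 0.002]
contact_force: [0.4, 2.0, 7.6]
width: 0.0226
gripper_force: 60.3
```

apply_moves(translation=[[-0.042,-0.003,0],[-0.083,-0.009,0],[-0.124,-0.018,0.01],[-0.164,-0.03,0.01],[-0.164,-0.03,0.01]], rotation=[[0,0,0.047],[0,0,0.093],[0,0,0.14],[0,0,0.186],[0,0,0.186]])

```text
t: 10.25
tcp_pos: [0.6157, 0.0315, 0.2537]
orientation: [0.462, 0.887, -0.0, -0.0]
contact_force: [0.1, -0.0, -3.3]
width: 0.0226
gripper_force: 59.2
```

apply_moves(translation=[[0,0,0.02],[0,0,0.04],[0,0,0.06],[0,0,0.08],[0,0,0.1],[0,0,0.1]], rotation=[[0,0,0],[0,0,0],[0,0,0],[0,0,0],[0,0,0],[0,0,0]])

```text
t: 10.75
tcp_pos: [0.6154, 0.0322, 0.244]
orientation: [0.46, 0.888, -0.0, -0.0]
contact_force: [0.6, -0.5, -2.1]
width: 0.0232
gripper_force: 59.3
```

```bash
python3 m.py w4
```

```text
tcp [0.61542078 0.03224283 0.24397145] yaw y 35.210169695917656 F [ 0.58532162 -0.45610851 -2.11378413]
arm 4853 ((622.3419799804688, 32.868003845214844), (165.1156463623047, 30.645843505859375), 27.401533126831055) 0.23655975075540353
```

apply_moves(translation=[[0,0,0.01],[0,0,0.015],[0,0,0.02],[0,0,0.02],[0,0,0.02]], rotation=[[0,0,0],[0,0,0],[0,0,0],[0,0,0],[0,0,0]])

```text
t: 11.22
tcp_pos: [0.6158, 0.0322, 0.2435]
orientation: [0.46, 0.888, 0.0, 0.001]
contact_force: [-0.7, -0.6, 7.1]
width: 0.0229
gripper_force: 60.1
```

```bash
cat > arc.py <<'E'
import sys,numpy as np
psi,R=35.2,60.5
th0=float(sys.argv[1]); 
for call in sys.argv[2:]:
    n,st=call.split('x'); n=int(n); st=float(st); a0=np.radians(th0-psi); o=[]
    for i in range(1,n+1):
        a=np.radians(th0-i*st-psi); o.append([round(R*(np.sin(a)-np.sin(a0))/100,3),round(R*(np.cos(a)-np.cos(a0))/100,3),0])
    print(th0,o); th0-=n*st
E
python3 arc.py 33.6 10x9 10x10 10x10 8x5 8x4 8x4 8x4 8x4 8x4 8x4
```

```text
33.6 [[np.float64(-0.094), np.float64(-0.01), 0], [np.float64(-0.186), np.float64(-0.035), 0], [np.float64(-0.273), np.float64(-0.074), 0], [np.float64(-0.352), np.float64(-0.125), 0], [np.float64(-0.423), np.float64(-0.189), 0], [np.float64(-0.482), np.float64(-0.263), 0], [np.float64(-0.53), np.float64(-0.345), 0], [np.float64(-0.563), np.float64(-0.434), 0], [np.float64(-0.583), np.float64(-0.527), 0], [np.float64(-0.588), np.float64(-0.622), 0]]
-56.4 [[np.float64(0.012), np.float64(-0.105), 0], [np.float64(0.042), np.float64(-0.206), 0], [np.float64(0.089), np.float64(-0.3), 0], [np.float64(0.152), np.float64(-0.385), 0], [np.float64(0.229), np.float64(-0.457), 0], [np.float64(0.317), np.float64(-0.515), 0], [np.float64(0.414), np.float64(-0.557), 0], [np.float64(0.516), np.float64(-0.582), 0], [np.float64(0.622), np.float64(-0.588), 0], [np.float64(0.726), np.float64(-0.576), 0]]
-156.4 [[np.float64(0.101), np.float64(0.03), 0], [np.float64(0.195), np.float64(0.077), 0], [np.float64(0.28), np.float64(0.14), 0], [np.float64(0.352), np.float64(0.217), 0], [np.float64(0.411), np.f
[... 2066 characters left out ...]
t64(0.008), np.float64(-0.041), 0], [np.float64(0.02), np.float64(-0.082), 0], [np.float64(0.034), np.float64(-0.122), 0], [np.float64(0.051), np.float64(-0.161), 0], [np.float64(0.07), np.float64(-0.198), 0], [np.float64(0.093), np.float64(-0.234), 0], [np.float64(0.117), np.float64(-0.268), 0], [np.float64(0.144), np.float64(-0.301), 0]]
-456.4 [[np.float64(0.029), np.float64(-0.031), 0], [np.float64(0.06), np.float64(-0.059), 0], [np.float64(0.093), np.float64(-0.085), 0], [np.float64(0.128), np.float64(-0.109), 0], [np.float64(0.165), np.float64(-0.131), 0], [np.float64(0.202), np.float64(-0.149), 0], [np.float64(0.242), np.float64(-0.165), 0], [np.float64(0.282), np.float64(-0.179), 0]]
```

apply_moves(translation=[[-0.094,-0.01,-0.01],[-0.186,-0.035,-0.01],[-0.273,-0.074,-0.01],[-0.352,-0.125,-0.01],[-0.423,-0.189,-0.01],[-0.482,-0.263,-0.01],[-0.53,-0.345,-0.01],[-0.563,-0.434,-0.01],[-0.583,-0.527,-0.01],[-0.588,-0.622,-0.01]], rotation=[[0,0,0],[0,0,0],[0,0,0],[0,0,0],[0,0,0],[0,0,0],[0,0,0],[0,0,0],[0,0,0],[0,0,0]])

```text
t: 12.05
tcp_pos: [0.5981, -0.0521, 0.243]
orientation: [0.461, 0.888, 0.001, -0.0]
contact_force: [1.5, 6.5, 1.0]
width: 0.0226
gripper_force: 59.6
```

apply_moves(translation=[[0.012,-0.105,0],[0.042,-0.206,0],[0.089,-0.3,0],[0.152,-0.385,0],[0.229,-0.457,0],[0.317,-0.515,0],[0.414,-0.557,0],[0.516,-0.582,0],[0.622,-0.588,0],[0.726,-0.576,0]], rotation=[[0,0,0],[0,0,0],[0,0,0],[0,0,0],[0,0,0],[0,0,0],[0,0,0],[0,0,0],[0,0,0],[0,0,0]])

```text
t: 12.88
tcp_pos: [0.5106, -0.0275, 0.2434]
orientation: [0.461, 0.887, -0.0, 0.003]
contact_force: [6.0, -0.3, -4.3]
width: 0.0227
gripper_force: 59.4
```

apply_moves(translation=[[0.101,0.03,0],[0.195,0.077,0],[0.28,0.14,0],[0.352,0.217,0],[0.411,0.305,0],[0.452,0.402,0],[0.477,0.504,0],[0.483,0.61,0],[0.471,0.714,0],[0.441,0.815,0]], rotation=[[0,0,0],[0,0,0],[0,0,0],[0,0,0],[0,0,0],[0,0,0],[0,0,0],[0,0,0],[0,0,0],[0,0,0]])

```text
t: 13.72
tcp_pos: [0.5512, 0.0591, 0.2433]
orientation: [0.46, 0.888, 0.0, -0.001]
contact_force: [-3.1, -1.4, 3.5]
width: 0.0228
gripper_force: 60.3
```

apply_moves(translation=[[-0.022,0.048,0],[-0.047,0.094,0],[-0.077,0.138,0],[-0.11,0.179,0],[-0.147,0.217,0],[-0.187,0.251,0],[-0.229,0.282,0],[-0.275,0.309,0]], rotation=[[0,0,0],[0,0,0],[0,0,0],[0,0,0],[0,0,0],[0,0,0],[0,0,0],[0,0,0]])

```text
t: 14.38
tcp_pos: [0.5923, 0.0543, 0.2432]
orientation: [0.46, 0.888, 0.001, -0.001]
contact_force: [-4.6, 1.5, 6.0]
width: 0.0225
gripper_force: 60.5
```

apply_moves(translation=[[-0.038,0.019,0],[-0.077,0.035,0],[-0.117,0.048,0],[-0.158,0.059,0]], rotation=[[0,0,0],[0,0,0],[0,0,0],[0,0,0]])

```text
t: 14.72
tcp_pos: [0.6061, 0.045, 0.2432]
orientation: [0.46, 0.888, 0.001, -0.001]
contact_force: [-4.4, 2.0, 6.0]
width: 0.0228
gripper_force: 60.6
```

```bash
sed -i 's/round(\(R[^,]*\),3)/float(round(\1,3))/g' arc.py; python3 arc.py -312.4 4x4 4x4 4x4 4x4 4x4 4x4
python3 - <<'E'
from h import *
p,d=save('top','t2'); P=cloud('top',d); d0=np.load('pics/top0.npy'); P0=cloud('top',d0)
print(P[168:177,248:257,2].max(), P0[168:177,248:257,2].max(), np.percentile(P[168:177,248:257,2],85),np.percentile(P0[168:177,248:257,2],85))
E
```

```text
-312.4 [[-0.042, 0.008, 0], [-0.083, 0.012, 0], [-0.126, 0.014, 0], [-0.168, 0.013, 0]]
-328.4 [[-0.042, -0.004, 0], [-0.084, -0.011, 0], [-0.125, -0.021, 0], [-0.165, -0.034, 0]]
-344.4 [[-0.039, -0.016, 0], [-0.077, -0.034, 0], [-0.114, -0.055, 0], [-0.149, -0.078, 0]]
-360.4 [[-0.033, -0.026, 0], [-0.065, -0.054, 0], [-0.095, -0.084, 0], [-0.122, -0.116, 0]]
-376.4 [[-0.025, -0.034, 0], [-0.048, -0.07, 0], [-0.068, -0.107, 0], [-0.085, -0.145, 0]]
-392.4 [[-0.015, -0.04, 0], [-0.027, -0.08, 0], [-0.036, -0.121, 0], [-0.042, -0.163, 0]]
0.48677562262404783 0.20168923956454266 0.453441591820549 0.19681566824688135
```

apply_moves(translation=[[-0.042,0.008,0],[-0.083,0.012,0],[-0.126,0.014,0],[-0.168,0.013,0]], rotation=[[0,0,0],[0,0,0],[0,0,0],[0,0,0]])

```text
t: 15.1
tcp_pos: [0.6168, 0.0324, 0.2432]
orientation: [0.46, 0.888, 0.001, -0.001]
contact_force: [-4.7, 3.4, 6.6]
width: 0.0229
gripper_force: 60.5
```

```bash
cat > bit.py <<'E'
from h import *
st=env.get_state(); p,d=save('wrist','wb%d'%int(st['t']*100)); P=cloud('wrist',d,st).reshape(-1,3)
t=st['tcp_pos']; print('ang',np.degrees(np.arctan2(t[1]+.0013,t[0]-.5654)),t,st['contact_force'],st['ft_torque'])
r=np.hypot(P[:,0]-.6425,P[:,1]-.086); k=(r<.012)&(P[:,2]<.24)&(P[:,2]>.15); print(np.histogram(P[k,2],np.arange(.19,.222,.001)))
k=(r>.025)&(r<.05)&(abs(P[:,2]-.2)<.005); print('plate',np.median(P[k,2]),k.sum())
E
python3 bit.py
python3 - <<'E'
from h import *
P=np.load('pics/w2c.npy').reshape(-1,3); r=np.hypot(P[:,0]-.6425,P[:,1]-.086)
k=(r<.012);print(np.histogram(P[k,2],np.arange(.19,.212,.001)),np.median(P[(r>.025)&(r<.05)&(abs(P[:,2]-.2)<.005),2]))
E
```

```text
ang 33.273364303343136 [0.61675851 0.03240207 0.24315784] [-4.65348222  3.38768103  6.56793243] [ 0.41104512  1.07476238 -0.09684069]
(array([ 11,  10,  11,  10,  10,  14,   8,  11,   5,  16,   8,  10,  14,
        11,  11,  16,  10,  21,  70, 208, 148,  19,   2,   0,   0,   0,
         0,   0,   0,   0,   0]), array([0.19 , 0.191, 0.192, 0.193, 0.194, 0.195, 0.196, 0.197, 0.198,
       0.199, 0.2  , 0.201, 0.202, 0.203, 0.204, 0.205, 0.206, 0.207,
       0.208, 0.209, 0.21 , 0.211, 0.212, 0.213, 0.214, 0.215, 0.216,
       0.217, 0.218, 0.219, 0.22 , 0.221]))
plate 0.2006743779288122 13525
(array([ 4,  4,  3,  2,  3,  6,  4,  2, 30, 86, 84, 19,  0,  0,  0,  0,  0,
        0,  0,  0,  0]), array([0.19 , 0.191, 0.192, 0.193, 0.194, 0.195, 0.196, 0.197, 0.198,
       0.199, 0.2  , 0.201, 0.202, 0.203, 0.204, 0.205, 0.206, 0.207,
       0.208, 0.209, 0.21 , 0.211])) 0.20067954126406273
```

```bash
python3 arc.py -328.4 10x8 2x4 2x4 2x4 2x4 2x4 2x4 2x4 2x4 2x4 2x4 2x4 2x4
```

```text
-328.4 [[-0.084, -0.011, 0], [-0.165, -0.034, 0], [-0.242, -0.068, 0], [-0.314, -0.112, 0], [-0.379, -0.166, 0], [-0.436, -0.228, 0], [-0.484, -0.298, 0], [-0.521, -0.373, 0], [-0.548, -0.453, 0], [-0.563, -0.536, 0]]
-408.4 [[-0.003, -0.042, 0], [-0.004, -0.084, 0]]
-416.4 [[0.003, -0.042, 0], [0.008, -0.084, 0]]
-424.4 [[0.008, -0.041, 0], [0.02, -0.082, 0]]
-432.4 [[0.014, -0.04, 0], [0.031, -0.078, 0]]
-440.4 [[0.02, -0.037, 0], [0.042, -0.073, 0]]
-448.4 [[0.025, -0.034, 0], [0.051, -0.067, 0]]
-456.4 [[0.029, -0.031, 0], [0.06, -0.059, 0]]
-464.4 [[0.033, -0.026, 0], [0.068, -0.05, 0]]
-472.4 [[0.036, -0.021, 0], [0.074, -0.04, 0]]
-480.4 [[0.039, -0.016, 0], [0.079, -0.029, 0]]
-488.4 [[0.041, -0.011, 0], [0.082, -0.018, 0]]
-496.4 [[0.042, -0.005, 0], [0.084, -0.006, 0]]
```

apply_moves(translation=[[-0.084,-0.011,0],[-0.165,-0.034,0],[-0.242,-0.068,0],[-0.314,-0.112,0],[-0.379,-0.166,0],[-0.436,-0.228,0],[-0.484,-0.298,0],[-0.521,-0.373,0],[-0.548,-0.453,0],[-0.563,-0.536,0]], rotation=[[0,0,0],[0,0,0],[0,0,0],[0,0,0],[0,0,0],[0,0,0],[0,0,0],[0,0,0],[0,0,0],[0,0,0]])

```text
t: 15.98
tcp_pos: [0.6075, -0.0443, 0.2432]
orientation: [0.46, 0.888, 0.003, 0.0]
contact_force: [2.2, 5.0, 2.6]
width: 0.0226
gripper_force: 60.0
```

apply_moves(translation=[[-0.003,-0.042,0],[-0.004,-0.084,0]], rotation=[[0,0,0],[0,0,0]])

```text
t: 16.15
tcp_pos: [0.6, -0.0504, 0.2432]
orientation: [0.46, 0.888, 0.002, 0.0]
contact_force: [2.8, 4.1, 1.8]
width: 0.0227
gripper_force: 60.0
```

apply_moves(translation=[[0.003,-0.042,0],[0.008,-0.084,0]], rotation=[[0,0,0],[0,0,0]])

```text
t: 16.32
tcp_pos: [0.5918, -0.0552, 0.2431]
orientation: [0.46, 0.888, 0.001, 0.0]
contact_force: [3.2, 4.3, 1.8]
width: 0.0226
gripper_force: 60.0
```

```bash
python3 bit.py
```

```text
ang -63.95631133914231 [ 0.59176325 -0.05524823  0.24312972] [3.15061084 4.27234597 1.75086511] [ 1.11586837 -0.54228969 -0.02652483]
(array([ 10,  20,  28,  18,  21,  21,  23,  21,  27,  18,  26,  31,  22,
        23,  23,  28,  12,  28,  43,  28,  47, 139, 276,  90,   7,   0,
         0,   0,   0,   0,   0]), array([0.19 , 0.191, 0.192, 0.193, 0.194, 0.195, 0.196, 0.197, 0.198,
       0.199, 0.2  , 0.201, 0.202, 0.203, 0.204, 0.205, 0.206, 0.207,
       0.208, 0.209, 0.21 , 0.211, 0.212, 0.213, 0.214, 0.215, 0.216,
       0.217, 0.218, 0.219, 0.22 , 0.221]))
plate 0.20062116493542198 15284
```

apply_moves(translation=[[0.008,-0.041,0],[0.02,-0.082,0]], rotation=[[0,0,0],[0,0,0]])

```text
t: 16.53
tcp_pos: [0.5837, -0.0585, 0.2431]
orientation: [0.46, 0.888, 0.001, 0.0]
contact_force: [2.8, 4.7, 0.8]
width: 0.0227
gripper_force: 59.9
```

apply_moves(translation=[[0.014,-0.04,0],[0.031,-0.078,0]], rotation=[[0,0,0],[0,0,0]])

```text
t: 16.7
tcp_pos: [0.5755, -0.0605, 0.2431]
orientation: [0.46, 0.888, 0.001, 0.0]
contact_force: [3.5, 5.0, 1.2]
width: 0.0227
gripper_force: 59.9
```

apply_moves(translation=[[0.02,-0.037,0],[0.042,-0.073,0]], rotation=[[0,0,0],[0,0,0]])

```text
t: 16.87
tcp_pos: [0.5673, -0.0613, 0.2432]
orientation: [0.46, 0.888, 0.001, 0.0]
contact_force: [3.6, 4.4, 0.4]
width: 0.0226
gripper_force: 59.9
```

apply_moves(translation=[[0.025,-0.034,0],[0.051,-0.067,0]], rotation=[[0,0,0],[0,0,0]])

```text
t: 17.03
tcp_pos: [0.559, -0.061, 0.2431]
orientation: [0.46, 0.888, 0.001, 0.0]
contact_force: [4.3, 4.6, -0.2]
width: 0.0226
gripper_force: 59.9
```

apply_moves(translation=[[0.029,-0.031,0],[0.06,-0.059,0]], rotation=[[0,0,0],[0,0,0]])

```text
t: 17.2
tcp_pos: [0.551, -0.0596, 0.2432]
orientation: [0.46, 0.888, 0.001, 0.001]
contact_force: [7.1, 4.0, 0.0]
width: 0.0229
gripper_force: 60.0
```

apply_moves(translation=[[0.033,-0.026,0]], rotation=[[0,0,0]])

```text
t: 17.28
tcp_pos: [0.5483, -0.0587, 0.2435]
orientation: [0.46, 0.888, 0.001, 0.002]
contact_force: [12.1, 3.9, -3.3]
width: 0.0225
gripper_force: 59.9
```

apply_moves(translation=[[0.01,-0.008,0],[0.01,-0.008,0],[0.01,-0.008,0]], rotation=[[0,0,0],[0,0,0],[0,0,0]])

```text
t: 17.53
tcp_pos: [0.5476, -0.0584, 0.2436]
orientation: [0.46, 0.888, 0.001, 0.003]
contact_force: [8.4, 3.6, -2.5]
width: 0.0228
gripper_force: 59.9
```

```bash
python3 bit.py
```

```text
ang -107.32980589332551 [ 0.54757285 -0.0584317   0.24355795] [ 8.36192001  3.5838835  -2.48307352] [ 0.86871174 -2.19499757 -0.03078552]
(array([  1,  13,  15,  35,  26,  16,  15,  27,  30,  25,  22,  26,  27,
        28,  30,  30,  28,  21,  29,  30,  31,  44, 115, 221,  94,   7,
         0,   0,   0,   0,   0]), array([0.19 , 0.191, 0.192, 0.193, 0.194, 0.195, 0.196, 0.197, 0.198,
       0.199, 0.2  , 0.201, 0.202, 0.203, 0.204, 0.205, 0.206, 0.207,
       0.208, 0.209, 0.21 , 0.211, 0.212, 0.213, 0.214, 0.215, 0.216,
       0.217, 0.218, 0.219, 0.22 , 0.221]))
plate 0.20061644096333478 9714
```

apply_moves(translation=[[0.009,-0.006,0],[0.018,-0.011,0],[0.018,-0.011,0]], rotation=[[0,0,0],[0,0,0],[0,0,0]])

```text
t: 17.83
tcp_pos: [0.5465, -0.058, 0.2437]
orientation: [0.46, 0.888, 0.001, 0.004]
contact_force: [13.0, 3.3, -4.5]
width: 0.0229
gripper_force: 59.9
```

```bash
python3 arc.py -471.5 4x-3.2
```

```text
-471.5 [[-0.028, 0.019, 0], [-0.054, 0.04, 0], [-0.08, 0.062, 0], [-0.104, 0.086, 0]]
```

apply_moves(translation=[[-0.028,0.019,0],[-0.054,0.04,0],[-0.08,0.062,0],[-0.104,0.086,0],[-0.104,0.086,0]], rotation=[[0,0,0],[0,0,0],[0,0,0],[0,0,0],[0,0,0]])

```text
t: 18.25
tcp_pos: [0.5559, -0.061, 0.243]
orientation: [0.46, 0.888, -0.0, -0.001]
contact_force: [1.0, 3.5, 2.4]
width: 0.0229
gripper_force: 60.4
```

apply_moves(translation=[[0,0,0],[0,0,0],[0,0,0],[0,0,0],[0,0,0],[0,0,0],[0,0,0],[0,0,0],[0,0,0]], rotation=[[0,0,-0.07],[0,0,-0.14],[0,0,-0.21],[0,0,-0.28],[0,0,-0.35],[0,0,-0.42],[0,0,-0.49],[0,0,-0.535],[0,0,-0.535]])

```text
t: 19.0
tcp_pos: [0.5559, -0.0609, 0.2431]
orientation: [0.076, 0.997, 0.0, -0.0]
contact_force: [0.4, 4.4, 1.5]
width: 0.0225
gripper_force: 60.1
```

apply_moves(translation=[[0,-0.01,0],[0,-0.01,-0.02],[0,-0.01,-0.05],[0,-0.01,-0.1],[0,-0.01,-0.15],[0,-0.01,-0.2],[0,-0.01,-0.2]], rotation=[[0,0,0],[0,0,0],[0,0,0],[0,0,0],[0,0,0],[0,0,0],[0,0,0]])

```text
t: 19.58
tcp_pos: [0.5556, -0.0625, 0.2635]
orientation: [0.078, 0.997, -0.0, -0.0]
contact_force: [0.5, 2.6, -1.6]
width: 0.0224
gripper_force: 59.7
```

apply_moves(translation=[[0,0.02,-0.06],[0,0.02,-0.12],[0,0.02,-0.2],[0,0.02,-0.3],[0,0.02,-0.45],[0,0.02,-0.6],[0,0.02,-0.68],[0,0.02,-0.7],[0,0.02,-0.7]], rotation=[[0,0,0],[0,0,0],[0,0,0],[0,0,0],[0,0,0],[0,0,0],[0,0,0],[0,0,0],[0,0,0]])

```text
t: 20.33
tcp_pos: [0.5564, -0.0605, 0.3342]
orientation: [0.077, 0.997, -0.0, 0.001]
contact_force: [-0.9, -0.3, -3.6]
width: 0.0228
gripper_force: 59.9
```

```bash
python3 m.py w5; python3 bit.py
```

```text
tcp [ 0.55643631 -0.06048982  0.33424608] yaw y 81.1436300421936 F [-0.88463778 -0.29499663 -3.64318527]
arm 4319 ((560.292236328125, -30.252986907958984), (89.34705352783203, 23.98830795288086), 80.27134704589844) 0.3267286672832986
ang -98.99395603871561 [ 0.55606342 -0.0602891   0.33325467] [ 0.09002358 -0.59467409 -2.59474882] [-0.11044618  0.0064983   0.03900077]
(array([ 0,  4,  9,  9,  9,  8,  9,  5,  9,  8,  6,  7,  9, 10,  6,  9,  8,
       11,  7, 14, 13, 18, 37, 75, 29,  3,  0,  0,  0,  0,  0]), array([0.19 , 0.191, 0.192, 0.193, 0.194, 0.195, 0.196, 0.197, 0.198,
       0.199, 0.2  , 0.201, 0.202, 0.203, 0.204, 0.205, 0.206, 0.207,
       0.208, 0.209, 0.21 , 0.211, 0.212, 0.213, 0.214, 0.215, 0.216,
       0.217, 0.218, 0.219, 0.22 , 0.221]))
plate 0.20059705743299924 3696
```

View pics/w5.png

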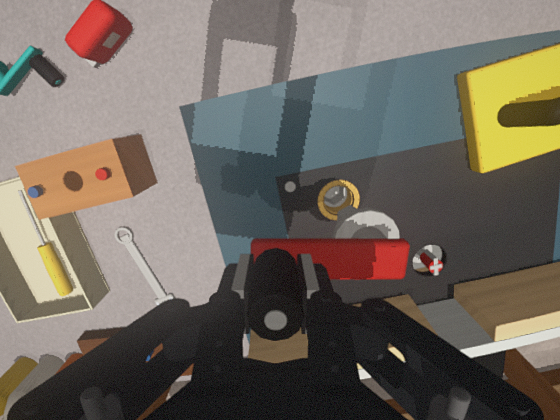

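The crank is free of the port, with the arm across (330,260) and the bit still raised at (430,262). The empty block hole is at (74,181).

apply_moves(translation=[[0,-0.05,0],[0,-0.15,0],[0,-0.3,0],[0,-0.5,0],[0,-0.7,0],[0,-0.9,0]], rotation=[[0,0,0],[0,0,0],[0,0,0],[0,0,0],[0,0,0],[0,0,0]])

```text
t: 20.93
tcp_pos: [0.5418, -0.1507, 0.3327]
orientation: [0.077, 0.997, -0.0, -0.0]
contact_force: [-0.2, 0.3, -2.5]
width: 0.0222
gripper_force: 59.9
```

apply_moves(translation=[[0,-0.2,0],[0,-0.4,0],[0,-0.6,0],[0,-0.8,0],[0,-1,0]], rotation=[[0,0,0],[0,0,0],[0,0,0],[0,0,0],[0,0,0]])

```text
t: 21.35
tcp_pos: [0.5261, -0.2498, 0.3327]
orientation: [0.077, 0.997, 0.0, -0.001]
contact_force: [-0.2, 0.3, -2.5]
width: 0.0228
gripper_force: 59.9
```

apply_moves(translation=[[0,-0.2,0],[0,-0.4,0],[0,-0.55,0],[0,-0.65,0],[0,-0.7,0],[0,-0.7,0],[0,-0.7,0]], rotation=[[0,0,0],[0,0,0],[0,0,0],[0,0,0],[0,0,0],[0,0,0],[0,0,0]])

```text
t: 21.93
tcp_pos: [0.5162, -0.3167, 0.3332]
orientation: [0.077, 0.997, 0.0, -0.0]
contact_force: [0.1, -0.2, -1.4]
width: 0.0227
gripper_force: 59.9
```

```bash
python3 m.py w6
python3 - <<'E'
from h import *
st=env.get_state(); c,M=T('wrist',st); im=cv2.imread('pics/w6.png')
A=rect(im,c,M,.09,.517,-.333,60,4); cv2.imwrite('pics/hole.png',A)
E
```

```text
tcp [ 0.51623446 -0.31666964  0.3332002 ] yaw y 81.1584785958641 F [ 0.07947    -0.21381946 -1.42907045]
arm 4316 ((520.0894165039062, -286.5356140136719), (89.1122817993164, 23.885635375976562), 80.26373291015625) 0.3257509196225077
```

View pics/hole.png

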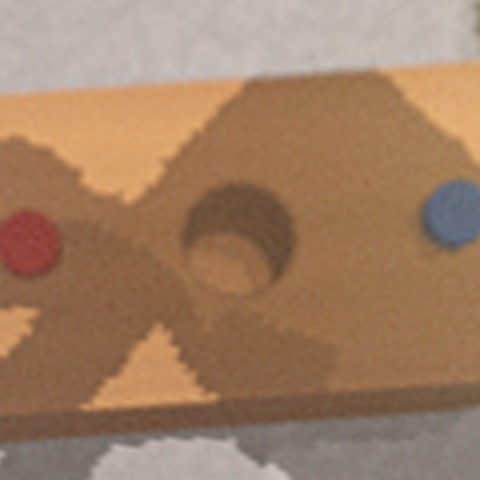

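The hole is centred at (239,238) in the rectified view, which puts it at about (0.5174, -0.3329).

apply_moves(translation=[[0,-0.1,0.05],[-0.01,-0.25,0.15],[-0.02,-0.45,0.3],[-0.038,-0.62,0.5],[-0.038,-0.72,0.7],[-0.038,-0.762,0.85],[-0.038,-0.762,0.9],[-0.038,-0.762,0.9],[-0.038,-0.762,0.9]], rotation=[[0,0,0],[0,0,0],[0,0,0],[0,0,0],[0,0,0],[0,0,0],[0,0,0],[0,0,0],[0,0,0]])

```text
t: 22.73
tcp_pos: [0.5083, -0.3931, 0.2433]
orientation: [0.077, 0.997, 0.0, -0.0]
contact_force: [-0.6, 0.2, -1.9]
width: 0.0229
gripper_force: 59.9
```

```bash
python3 m.py w7
```

```text
tcp [ 0.50828989 -0.39305907  0.2432737 ] yaw y 81.16592356658458 F [-0.62075332  0.22831926 -1.87414291]
arm 4297 ((512.848388671875, -362.88934326171875), (89.15150451660156, 24.186901092529297), 81.12327575683594) 0.23577166219119766
```

apply_moves(translation=[[0,0,0.1],[0,0,0.25],[0,0,0.4],[0,0,0.52],[0,0,0.6],[0,0,0.66],[0,0,0.7],[0,0,0.74],[0,0,0.78],[0,0,0.78]], rotation=[[0,0,0],[0,0,0],[0,0,0],[0,0,0],[0,0,0],[0,0,0],[0,0,0],[0,0,0],[0,0,0],[0,0,0]])

```text
t: 23.62
tcp_pos: [0.5082, -0.3929, 0.1649]
orientation: [0.077, 0.997, 0.0, -0.0]
contact_force: [-1.5, 1.0, -1.9]
width: 0.0228
gripper_force: 59.9
```

apply_moves(translation=[[0,0,0.06],[0,0,0.12],[0,0,0.18],[0,0,0.23],[0,0,0.27],[0,0,0.3],[0,0,0.315],[0,0,0.325],[0,0,0.325]], rotation=[[0,0,0],[0,0,0],[0,0,0],[0,0,0],[0,0,0],[0,0,0],[0,0,0],[0,0,0],[0,0,0]])

```text
t: 24.37
tcp_pos: [0.5084, -0.393, 0.1336]
orientation: [0.077, 0.997, -0.0, 0.0]
contact_force: [-0.6, 0.8, 1.7]
width: 0.0231
gripper_force: 60.4
```

Touched down at the expected height, so I'll release and lift clear.

apply_moves(translation=[[0,0,0],[0,0,0],[0,0,0],[0,0,0],[0,0,0],[0,0,0],[0,0,0],[0,0,0],[0,0,0],[0,0,0]], rotation=[[0,0,0],[0,0,0],[0,0,0],[0,0,0],[0,0,0],[0,0,0],[0,0,0],[0,0,0],[0,0,0],[0,0,0]], gripper=1)

```text
t: 25.2
tcp_pos: [0.5082, -0.393, 0.1328]
orientation: [0.077, 0.997, 0.0, -0.0]
contact_force: [-0.5, -0.9, -0.4]
width: 0.085
gripper_force: 0.0
```

apply_moves(translation=[[0,0,-0.1],[0,0,-0.25],[0,0,-0.5],[0,0,-0.8],[0,0,-1],[0,0,-1]], rotation=[[0,0,0],[0,0,0],[0,0,0],[0,0,0],[0,0,0],[0,0,0]])

```text
t: 25.7
tcp_pos: [0.5101, -0.3949, 0.2396]
orientation: [0.077, 0.997, -0.004, 0.004]
contact_force: [0.5, 0.2, 1.2]
width: 0.0855
gripper_force: 0.0
```

apply_moves(translation=[[0,0,-0.2],[0,0,-0.5],[0,0,-0.6],[0,0,-0.6],[0,0,-0.6]], rotation=[[0,0,0],[0,0,0],[0,0,0],[0,0,0],[0,0,0]])

```text
t: 26.12
tcp_pos: [0.5083, -0.393, 0.2927]
orientation: [0.077, 0.997, -0.0, 0.0]
contact_force: [-0.5, -0.0, -0.6]
width: 0.0857
gripper_force: 0.0
```

Run:
```python
from h import *
st=env.get_state(); p,d=save('wrist','w8'); s=cloud('wrist',d,st).reshape(-1,3); print(st['t'],st['tcp_pos'])
for lo,hi in((.094,.1005),(.12,.13),(.168,.182)):
    k=(s[:,2]>lo)&(s[:,2]<hi)&(abs(s[:,0]-.516)<.06)&(abs(s[:,1]+.353)<.07); q=s[k]; print(lo,k.sum(),np.median(q,0),cv2.minAreaRect((q[:,:2]*1000).astype(np.float32)))
```

```text
26.1167 [ 0.50829578 -0.39300458  0.29267768]
0.094 346 [ 0.5044465  -0.33290608  0.09868307] ((520.3478393554688, -321.8277587890625), (67.61024475097656, 43.02919387817383), 77.06578063964844)
0.12 1451 [ 0.51265092 -0.3540262   0.1265568 ] ((513.550048828125, -362.7955017089844), (89.63652801513672, 24.644460678100586), 81.41656494140625)
0.168 532 [ 0.50750491 -0.3934024   0.17564694] ((508.3172607421875, -393.60137939453125), (22.874540328979492, 22.697195053100586), 35.825706481933594)
```

View pics/w8.png

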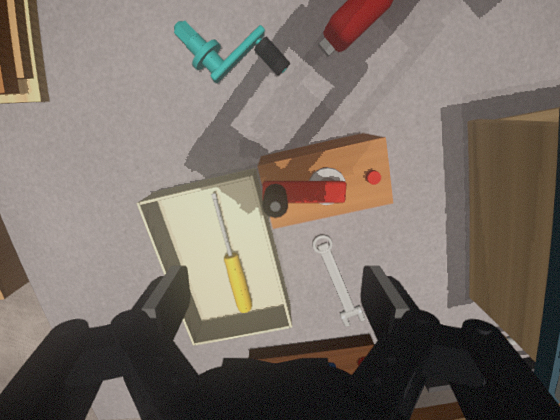

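The crank stands upright in the block, with its collar at (328,178) and knob at (275,203). Its heights match the start: arm 0.1266 m, collar top 0.0987 m. The bystanders look untouched.

```bash
python3 -c "
from cell import env; print(env.close_job())"
```

```text
the job is handed in; nothing more can be done
None
```

The bit is wound up to its stop (top about 12.8 mm above the plate by the wrist camera), the crank stands fully home in its block, and the job is handed in at about 26 s, though no verdict came back.

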